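# Find the loose clamp on the carving stand and tag it

### The job

One of the three clamps on the sloping carving stand has worked loose: try their keys one at a time with a gentle twist, never forcing one that resists, until you find the one that turns freely, and turn that one a good 20 to 30 degrees to be sure. Then take the wooden tag from its little stand and hang it by its hook on the bar straight behind the loose clamp, in the gap between the plates that hang there, and let go. Leave the hanging plates and everything else as they are.

Things in the scene. Friction and masses are not known exactly. Their poses are not given: they have to be found in the camera images.
- grip_a (a point): centre of the key of clamp a, on its screw axis, 35 mm off the slope. Key: steel bar 60 long, 12 thick, 30 tall (16 to 46 mm off the slope). Axes turn with it: x along the bar (at the start within 0.5 rad of straight uphill), y across the thickness, z outwards on the screw axis, which leans 30 degrees from vertical, downhill. A 10 mm radius collar lies under it, 12 to 24 mm off the slope
- tip_a (a point): uphill end of the key bar of clamp a, 30 mm from grip_a along x (same axes): it travels 30 mm per radian of turn. Which clamp is loose cannot be told by eye, name or place. A firm key does not slip in its thread below 4 N m; the loose one turns at 0.1 N m, either way, and stays where it is left
- post_a (a joint): elastic twist of the slender post under the key of clamp a (rad, positive counter-clockwise seen from outside): 0 unloaded, a spring of 8 N m per rad. A firm key gives by this much and springs back when let go; about 0.0125 rad when the loose key turns. Beyond 0.15 rad (1.2 N m) the post is overstrained
- hang_a (a point): the place on the stand's bar that belongs to clamp a: top of the steel bar straight behind the clamp, 147 mm along this x from grip_a. Axes: x level, uphill across the stand, y along the bar, z up. The bar is 10 mm thick, its top 245 mm above the table; nothing is above it
- grip_b (a point): centre of the key of clamp b, on its screw axis, 35 mm off the slope. Key: steel bar 60 long, 12 thick, 30 tall (16 to 46 mm off the slope). Axes turn with it: x along the bar (at the start within 0.5 rad of straight uphill), y across the thickness, z outwards on the screw axis, which leans 30 degrees from vertical, downhill. A 10 mm radius collar lies under it, 12 to 24 mm off the slope
- tip_b (a point): uphill end of the key bar of clamp b, 30 mm from grip_b along x (same axes): it travels 30 mm per radian of turn. Which clamp is loose cannot be told by eye, name or place. A firm key does not slip in its thread below 4 N m; the loose one turns at 0.1 N m, either way, and stays where it is left
- post_b (a joint): elastic twist of the slender post under the key of clamp b (rad, positive counter-clockwise seen from outside): 0 unloaded, a spring of 8 N m per rad. A firm key gives by this much and springs back when let go; about 0.0125 rad when the loose key turns. Beyond 0.15 rad (1.2 N m) the post is overstrained
- hang_b (a point): the place on the stand's bar that belongs to clamp b: top of the steel bar straight behind the clamp, 147 mm along this x from grip_b. Axes: x level, uphill across the stand, y along the bar, z up. The bar is 10 mm thick, its top 245 mm above the table; nothing is above it
- grip_c (a point): centre of the key of clamp c, on its screw axis, 35 mm off the slope. Key: steel bar 60 long, 12 thick, 30 tall (16 to 46 mm off the slope). Axes turn with it: x along the bar (at the start within 0.5 rad of straight uphill), y across the thickness, z outwards on the screw axis, which leans 30 degrees from vertical, downhill. A 10 mm radius collar lies under it, 12 to 24 mm off the slope
- tip_c (a point): uphill end of the key bar of clamp c, 30 mm from grip_c along x (same axes): it travels 30 mm per radian of turn. Which clamp is loose cannot be told by eye, name or place. A firm key does not slip in its thread below 4 N m; the loose one turns at 0.1 N m, either way, and stays where it is left
- post_c (a joint): elastic twist of the slender post under the key of clamp c (rad, positive counter-clockwise seen from outside): 0 unloaded, a spring of 8 N m per rad. A firm key gives by this much and springs back when let go; about 0.0125 rad when the loose key turns. Beyond 0.15 rad (1.2 N m) the post is overstrained
- hang_c (a point): the place on the stand's bar that belongs to clamp c: top of the steel bar straight behind the clamp, 147 mm along this x from grip_c. Axes: x level, uphill across the stand, y along the bar, z up. The bar is 10 mm thick, its top 245 mm above the table; nothing is above it
- tag: hooked wooden tag, 35 to 65 g. Origin: middle of the hook's inner roof, which rests on top of the bar; x across the bar, y along it, z up. Wooden head to grip: 14 (x) by 30 (y), 6 to 46 mm above the origin. Plate 34 wide at x 7 to 12 mm, reaching 84 mm below the origin; steel lip at x -12 to -7, reaching 18 mm below. Mouth 14 mm, open downwards. Hangs on the tag stand at the start; may face either way
- tag_stand: small fixed wooden stand with the tag: origin under its base (90 x by 110 y); a 10 mm steel bar along y, its top 145 mm above the table, between two posts 12 mm wide at y = -45 and +45 mm, 148 mm tall
- stand: fixed carving stand; origin on the table, x level, uphill, y along its bar. Plywood slope at 30 degrees, 360 wide, from x -130 (30 mm high) to x 45 (131 high). Three identical clamps at x -55, y -100, 0, 100, in any order, each with a 22 mm wide strap (22 mm off the slope) uphill to a pale panel. Hanging bar along y at x 75, axis 240 high, between posts 16 wide at y -190 and 190, 252 tall (mm)
- hung_0: plywood template 80 tall, 44 mm wide along the bar, loose, hooked over the stand's bar like the tag (origin at its hook's inner roof, top 6 mm above it; 24 mm deep across the bar). Four such plates hang about 100 mm apart, on both sides of each clamp's place, leaving gaps of about 56 mm. Leave it hanging where it is
- hung_1: steel scraper 66 tall, 44 mm wide along the bar, loose, hooked over the stand's bar like the tag (origin at its hook's inner roof, top 6 mm above it; 24 mm deep across the bar). Four such plates hang about 100 mm apart, on both sides of each clamp's place, leaving gaps of about 56 mm. Leave it hanging where it is
- hung_2: dark wood template 84 tall, 44 mm wide along the bar, loose, hooked over the stand's bar like the tag (origin at its hook's inner roof, top 6 mm above it; 24 mm deep across the bar). Four such plates hang about 100 mm apart, on both sides of each clamp's place, leaving gaps of about 56 mm. Leave it hanging where it is
- hung_3: aluminium template 70 tall, 44 mm wide along the bar, loose, hooked over the stand's bar like the tag (origin at its hook's inner roof, top 6 mm above it; 24 mm deep across the bar). Four such plates hang about 100 mm apart, on both sides of each clamp's place, leaving gaps of about 56 mm. Leave it hanging where it is
- mallet: carver's round wooden mallet standing on its head (72 mm thick, 220 tall); origin under it. Bystander
- oil_jar: amber glass jar, 64 mm thick, 85 tall; origin under it. Bystander
- gouge: gouge with wooden handle lying on the table right of the stand; bystander
- owl: carved wooden owl, 68 mm thick, 120 tall; origin under it. Bystander
Not all that is in view belongs to the job. Leave any green or yellow look-alike of the hung_2 alone.

How it is judged:
On the way, in this order (a step that is already met when the one before it is completed fails the run):
1. the loose clamp is found: one key has been turned so that its tip is more than 8 mm from where it was (about 15 degrees) (distance of any of tip_a, tip_b, tip_c from where it was at the start of the episode above 0.008 m), for 0.2 s.
2. the tag hangs on the bar behind the clamp whose key has turned (((distance of tip_a from where it was at the start of the episode above 0.008 m and (distance between tag and hang_a below 0.018 m and z of tag in the frame of hang_a between -0.004 and 0.004 m and x of tag in the frame of hang_a between -0.008 and 0.008 m)) or (distance of tip_b from where it was at the start of the episode above 0.008 m and (distance between tag and hang_b below 0.018 m and z of tag in the frame of hang_b between -0.004 and 0.004 m and x of tag in the frame of hang_b between -0.008 and 0.008 m)) or (distance of tip_c from where it was at the start of the episode above 0.008 m and (distance between tag and hang_c below 0.018 m and z of tag in the frame of hang_c between -0.004 and 0.004 m and x of tag in the frame of hang_c between -0.008 and 0.008 m)))), for 0.2 s.
At the end, for the whole second after the job is handed in: Tag hanging at rest, upright within 17 degrees, its hook on the bar within 18 mm (4 mm in height, 8 mm across the bar) of the loose clamp's place; loose key's tip over 8 mm from its start, the other two within 5 mm; the four plates hang within 20 mm of their start, under 23 degrees tilt (((distance of tip_a from where it was at the start of the episode above 0.008 m and (distance between tag and hang_a below 0.018 m and z of tag in the frame of hang_a between -0.004 and 0.004 m and x of tag in the frame of hang_a between -0.008 and 0.008 m) and distance of each of tip_b, tip_c from where it was at the start of the episode below 0.005 m) or (distance of tip_b from where it was at the start of the episode above 0.008 m and (distance between tag and hang_b below 0.018 m and z of tag in the frame of hang_b between -0.004 and 0.004 m and x of tag in the frame of hang_b between -0.008 and 0.008 m) and distance of each of tip_a, tip_c from where it was at the start of the episode below 0.005 m) or (distance of tip_c from where it was at the start of the episode above 0.008 m and (distance between tag and hang_c below 0.018 m and z of tag in the frame of hang_c between -0.004 and 0.004 m and x of tag in the frame of hang_c between -0.008 and 0.008 m) and distance of each of tip_a, tip_b from where it was at the start of the episode below 0.005 m)) and angle between tag's own z axis and vertical below 0.3 rad and linear speed of tag below 0.03 m/s and angular speed of tag below 0.5 rad/s and distance of each of hung_0, hung_1, hung_2, hung_3 from where it was at the start of the episode below 0.02 m and angle between each of hung_0, hung_1, hung_2, hung_3's own z axis and vertical below 0.4 rad); the robot touches nothing.
It fails at once if a clamp is forced: its post is twisted beyond 0.15 rad (1.2 N m) (value of joint any of post_a, post_b, post_c above 0.15 rad or value of joint any of post_a, post_b, post_c below -0.15 rad).
It fails at once if a hanging plate is dislodged (moved by more than 40 mm) (distance of any of hung_0, hung_1, hung_2, hung_3 from where it was at the start of the episode above 0.04 m).
It fails at once if the mallet, jar, gouge or owl is disturbed (moved by more than 30 mm) (distance of any of mallet, oil_jar, gouge, owl from where it was at the start of the episode above 0.03 m).
It also fails if it takes over 72 s, if anything falls off the work surface, if the arm or the gripper's body presses on something with over 40 N, if the wrist force passes 120 N, or if a joint passes its speed limit or range.

### The arm

A 6-joint arm with a two-finger parallel gripper is mounted at the origin on the work surface. World frame = base frame: x ahead of the robot, y to its left, z up, the work surface at z = 0. Lengths are in m, angles in rad, forces in N, time in s.
With the tool pointing down it reaches from about 0.325 to 0.775 m from the base axis. Payload 9.3 kg.
Tool frame: the origin (TCP) lies on the centre line of the jaws, within the pads' length; the fingertips stand 11 mm ahead of it and the grasp point (between the pads) lies 8 mm behind it (arm.tip_extent is the distance from the TCP to the fingertips, in m); z points along the fingers, y is the direction in which the jaws open and shut (so a half turn about z gives the same grasp; the last joint's range is limited). The gripper opens to 85 mm and grips with 20 to 120 N. Pads are 22 mm wide; open, the fingers measure 114 mm over their backs; the gripper's body (76 mm by 85 mm) begins 54 mm behind the grasp point. The pads swing forward as they close: fully open they stand 13 mm farther back than shut.
Start: joints at [0.967, 0.259, 0.021, 1.334, 0, 1.418], TCP at [0.24, 0.495, 0.242] pointing down, gripper open.
Joint ranges: [-3.04, 3.04], [-0.91, 1.82], [-1.04, 1.36], [-1.92, 1.95], [-1.52, 1.45], [-3.14, 3.14]. Speed limits (rad/s): [2.22, 2.22, 2.79, 3.14, 3.14, 3.14].

### API

Orientations are given as a 3x3 rotation matrix whose columns are the frame's x, y, z axes.
In Python, from rig import arm gives the robot as it stands.
- The arm moves only by the shell command python3 -m crank 'ROWS' [FORCE]. ROWS is JSON, a list of rows, each a list of 7 numbers: the shift along the tool's x, y, z in mm, then the turn, a rotation vector about the tool's x, y, z in rad, then the opening, from 0 (shut) to 1 (fully open). A call has 1 to 12 rows; each row shifts and turns the commanded pose from where the row before left it, along the tool's axes as they then stand; what a row does not reach is not made up. A row lasts 1/10 s, in which the tool goes at most 50 mm and 8.59 degrees, less where a joint would pass 70% of its speed; a pose out of reach is approached as far as the arm can. A call with a gripper value outside its range is refused whole. The fingers move at their own pace and stop on an object; FORCE is the grip in N (left out, the last holds). Time passes only in rows, so rows that do not move let the fingers close. It gives the time, the measured TCP pose, the force and the opening at its end, in the units of the state.
- arm.read_state(): the state, without advancing time (a new reading comes with each control period).
- arm.read_camera(name): name is "scene" or "top" or "wrist"; returns a dict with "color" (480x640x3 uint8, red, green, blue), "vfov" (degrees; the focal length in pixels is half the picture's height over the tangent of half this angle, whatever the lens; pixels are square), "cx", "cy" (the principal point, pixels), "world_to_cam" (4x4, takes a point from world to camera coordinates). Camera axes: x right, y down, z forward; pixel columns grow to the right and rows downward; lengths in m; the calibration is good to about 2 mm. A picture is of the moment at which its call begins. There is no depth.
- arm.job_done(): hands the job in, once; it reports no verdict.
The state is a dict: "clock": time; "q": joint angles; "dq": joint speeds; "tau": joint torques, N m; "position": TCP position; "ee_rot": TCP orientation; "force": force on the tool from outside, world axes, zero at the start; "torque": the same for the moment, N m; "finger_gap": finger opening in m.
Only numpy, scipy, OpenCV 4.12 (cv2) and the standard library are available. Lean on these libraries where they do the work, as an engineer would, in place of code of your own. Each camera call takes 0.05 s, during which the arm holds its last target. There are 200 camera calls.

## Working session

There is one attempt and no reset: what is moved stays moved. The work goes in short steps, Python scripts to look and compute and a shell command to move; the robot and the scene stay as the last step left them, time stands still between calls to the robot, and variables do not carry over. Pictures are saved under pics/ and viewed, about 8 in all and at most 12, crops included, and the job is handed in when it is done.

```bash
ls; mkdir -p pics; cat > h.py <<'E'
import numpy as np, cv2
from rig import arm
def cam(n,save=None):
    c=arm.read_camera(n)
    if save: cv2.imwrite('pics/'+save,c['color'][:,:,::-1])
    return c
def ray(c,u,v):
    f=240/np.tan(np.radians(c['vfov'])/2); T=np.array(c['world_to_cam'])
    d=T[:3,:3].T@np.array([(u-c['cx'])/f,(v-c['cy'])/f,1.]); o=-T[:3,:3].T@T[:3,3]
    return o,d
def onz(c,u,v,z):
    o,d=ray(c,u,v); return o+d*(z-o[2])/d[2]
def proj(c,p):
    f=240/np.tan(np.radians(c['vfov'])/2); T=np.array(c['world_to_cam'])
    q=T[:3,:3]@np.array(p)+T[:3,3]; return np.array([f*q[0]/q[2]+c['cx'],f*q[1]/q[2]+c['cy']])
E
python3 - <<'E'
from h import *
for n in('top','scene'):
    c=cam(n,n+'0.png'); o,d=ray(c,320,240); print(n,o.round(3),d.round(3),c['vfov'])
s=arm.read_state(); print(s['clock'],s['position'],s['ee_rot'],s['force'],s['finger_gap'])
E
```

```text
pics
top [0.321 0.019 1.353] [ 0.109  0.011 -0.994] 47.690211188246735
scene [0.955 0.896 1.136] [-0.361 -0.605 -0.71 ] 52.174060705183884
0.1 [0.23950081 0.49485786 0.24173826] [[-9.00088329e-01  4.35706950e-01 -6.73893162e-04]
 [ 4.35707428e-01  9.00087849e-01 -9.49331461e-04]
 [ 1.92932731e-04 -1.14810242e-03 -9.99999322e-01]] [-0.49938917  0.58233746  0.59015862] 0.08560124431086479
```

View pics/top0.png

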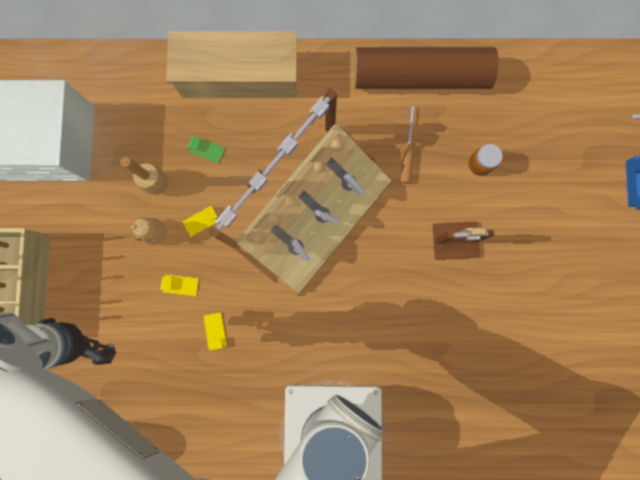

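View pics/scene0.png

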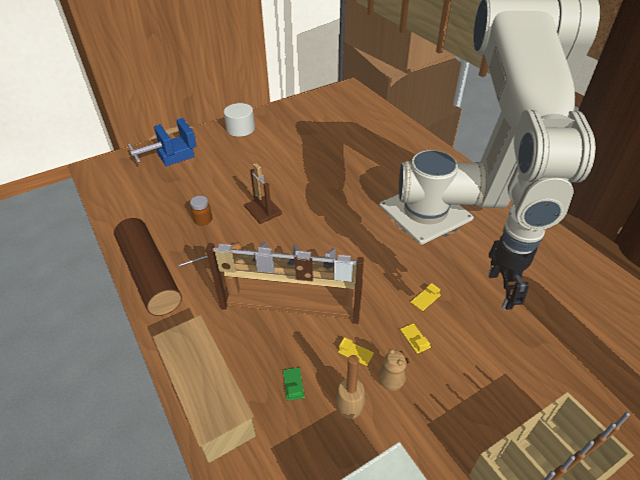

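The top view shows the stand with its keys near (346,176), (319,208), (291,243). Its bar runs from (222,222) to (325,100), and the tag stand is at about (460,240). I'll zoom in on these.

```bash
python3 - <<'E'
import cv2,numpy as np
i=cv2.imread('pics/top0.png')
a=cv2.resize(i[85:300,205:405],None,fx=2.75,fy=2.75,interpolation=3)
b=cv2.resize(i[215:265,425:505],None,fx=2.9,fy=2.9,interpolation=3)
s=cv2.imread('pics/scene0.png')
d=cv2.resize(s[155:225,235:295],None,fx=3.9,fy=3.9,interpolation=3)
o=np.zeros((600,800,3),np.uint8); o[:a.shape[0],:550]=a; o[:b.shape[0],560:560+b.shape[1]]=b; o[200:200+d.shape[0],560:560+d.shape[1]]=d
cv2.imwrite('pics/crop1.png',o)
E
```

```text
(no output)
```

View pics/crop1.png

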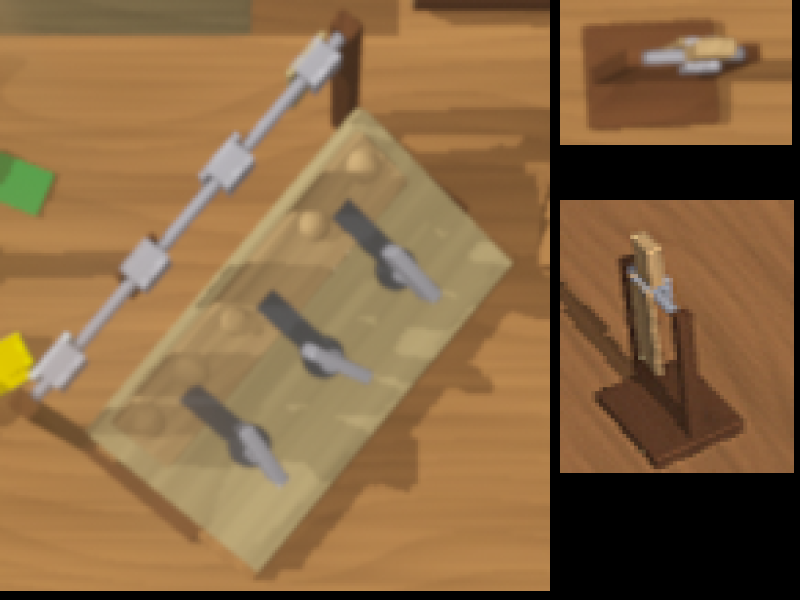

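```bash
cat > m.py <<'E'
from h import *
from scipy.optimize import least_squares
c=cam('top')
px=lambda u,v:(u/2.75+205,v/2.75+85)
C=[((360,108),(45,-180,131)),((512,263),(-130,-180,30)),((260,573),(-130,180,30)),((92,433),(45,180,131))]
for k in range(0,4): pass
W=lambda s,p:np.array([s[0]+np.cos(s[2])*p[0]-np.sin(s[2])*p[1],s[1]+np.sin(s[2])*p[0]+np.cos(s[2])*p[1],p[2]])
def r(s): return np.concatenate([proj(c,W(s,np.array(p)/1e3))-px(*u) for u,p in C])
f=least_squares(r,[.6,.05,.8]); s=f.x; print('stand',s,np.degrees(s[2]),f.fun.round(1))
print('plates along bar (stand frame mm)')
for u in [(60,362),(146,264),(227,163),(316,63)]:
    p=onz(c,*px(*u),.251); d=p[:2]-s[:2]; R=np.array([[np.cos(s[2]),-np.sin(s[2])],[np.sin(s[2]),np.cos(s[2])]]); print((R.T@d*1e3).round(1))
n=W([0,0,s[2]],[-.5,0,np.sqrt(3)/2]); up=W([0,0,s[2]],[np.sqrt(3)/2,0,.5]); yy=np.cross(n,up)
for y,(a,b) in zip((-100,0,100),[((390,248),(433,297)),((308,350),(368,378)),((243,430),(282,480))]):
    base=W(s,np.array([-55,y,73.3])/1e3); P=[]
    for u in (a,b):
        o,d=ray(c,*px(*u)); P.append(o+d*((base+.046*n-o)@n)/(d@n))
    m=(P[0]+P[1])/2; e=P[0]-P[1]
    print(y,'grip',(base+.035*n).round(4),'mid err up,y',((m-base)@up*1e3).round(1),((m-base)@yy*1e3).round(1),'len',np.linalg.norm(e).round(4),'ang',np.arctan2(e@yy,e@up).round(3))
pt=lambda u,v:((u-560)/2.9+425,v/2.9+215)
print('tagbase',[onz(c,*pt(*u),.0)[:2].round(3) for u in[(583,27),(718,22),(725,122),(588,128)]])
print('bar',[onz(c,*pt(*u),.145)[:2].round(3) for u in[(645,57),(742,50)]],'head',[onz(c,*pt(*u),.191)[:2].round(3) for u in[(695,42),(740,38),(740,57),(695,59)]])
E
python3 m.py
```

```text
stand [0.55752786 0.07207245 0.89734744] 51.41422125980765 [ 1.2 -0.4  0.1 -0.8 -0.3 -0.2 -1.   1.3]
plates along bar (stand frame mm)
[ 75.3 148.1]
[72.9 50.2]
[ 75.  -48.5]
[  71.8 -151.7]
-100 grip [ 0.5905 -0.047   0.1036] mid err up,y 4.2 2.5 len 0.0598 ang -0.069
0 grip [0.5123 0.0154 0.1036] mid err up,y 3.2 1.9 len 0.0615 ang 0.276
100 grip [0.4341 0.0778 0.1036] mid err up,y 4.0 1.1 len 0.0577 ang -0.187
tagbase [array([ 0.511, -0.249]), array([ 0.516, -0.365]), array([ 0.43 , -0.368]), array([ 0.424, -0.252])]
bar [array([ 0.468, -0.267]), array([ 0.474, -0.341])] head [array([ 0.473, -0.293]), array([ 0.477, -0.326]), array([ 0.463, -0.326]), array([ 0.461, -0.293])]
```

```bash
cat >> h.py <<'E'
from scipy.spatial.transform import Rotation as Ro
YAW=.89735; S=np.array([.5575,.0721,0])
Rz=lambda a:Ro.from_euler('z',a).as_matrix()
UP=Rz(YAW)@[np.sqrt(3)/2,0,.5]; N=Rz(YAW)@[-.5,0,np.sqrt(3)/2]; YY=np.cross(N,UP)
def keyR(a):  # tool axes: z=-N, y across key (key turned by a)
    kx=np.cos(a)*UP+np.sin(a)*YY; ky=np.cross(N,kx); return np.c_[np.cross(ky,-N),ky,-N]
def downR(a): # tool down, jaw axis y at yaw a
    y=np.array([np.cos(a),np.sin(a),0]); z=np.array([0,0,-1.]); return np.c_[np.cross(y,z),y,z]
def to(p,R=None,rot_first=False):
    s=arm.read_state(); R0=np.array(s['ee_rot']); R=R0 if R is None else R
    d=np.array(p)-s['position']; rv=Ro.from_matrix(R0.T@R).as_rotvec()
    print('t',s['clock'],'pos',np.round(s['position'],4),'q',np.round(s['q'],2)); print('shift mm tool',(( R if rot_first else R0).T@d*1e3).round(1),'rotvec',rv.round(4),'deg',np.degrees(np.linalg.norm(rv)).round(1))
E
python3 -c "
from h import *
to([.475,-.032,.27],keyR(.276))"
```

```text
t 0.15 pos [0.2395 0.4949 0.2418] q [0.97 0.26 0.02 1.33 0.   1.42]
shift mm tool [-441.5 -371.7  -27.9] rotvec [-0.2992 -0.5035 -1.5832] deg 96.7
```

```bash
python3 -m crank '[[-36,-31,-2.5,0,0,0,0.6],[-36,-31,-2.5,0,0,0,0.6],[-36,-31,-2.5,0,0,0,0.6],[-36,-31,-2.5,0,0,0,0.6],[-36,-31,-2.5,0,0,0,0.6],[-36,-31,-2.5,0,0,0,0.6],[-36,-31,-2.5,0,0,0,0.6],[-36,-31,-2.5,0,0,0,0.6],[-36,-31,-2.5,0,0,0,0.6],[-36,-31,-2.5,0,0,0,0.6],[-36,-31,-2.5,0,0,0,0.6],[-36,-31,-2.5,0,0,0,0.6]]'
python3 -m crank '[[0,0,0,-0.025,-0.042,-0.132,0.6],[0,0,0,-0.025,-0.042,-0.132,0.6],[0,0,0,-0.025,-0.042,-0.132,0.6],[0,0,0,-0.025,-0.042,-0.132,0.6],[0,0,0,-0.025,-0.042,-0.132,0.6],[0,0,0,-0.025,-0.042,-0.132,0.6],[0,0,0,-0.025,-0.042,-0.132,0.6],[0,0,0,-0.025,-0.042,-0.132,0.6],[0,0,0,-0.025,-0.042,-0.132,0.6],[0,0,0,-0.025,-0.042,-0.132,0.6],[0,0,0,-0.025,-0.042,-0.132,0.6],[0,0,0,-0.025,-0.042,-0.132,0.6]]'
python3 -c "
from h import *
to([.475,-.032,.208],keyR(.276)); c=cam('wrist','w1.png'); o,d=ray(c,320,240);print(o,d)"
```

```text
clock: 1.35
position: [0.4666, -0.03, 0.2724]
ee_rot: [[-0.9, 0.436, 0.0], [0.436, 0.9, 0.0], [-0.0, 0.0, -1.0]]
force: [0.7, 0.5, 0.7]
finger_gap: 0.0512
clock: 2.55
position: [0.4661, -0.0279, 0.2724]
ee_rot: [[-0.3, -0.901, 0.312], [-0.822, 0.41, 0.394], [-0.483, -0.139, -0.864]]
force: [0.6, -0.3, 0.2]
finger_gap: 0.0514
t 2.55 pos [ 0.4661 -0.0279  0.2724] q [-0.56 -0.   -0.31  1.2   0.52 -1.73]
shift mm tool [31.8 -0.7 56.8] rotvec [0.0005 0.0036 0.0061] deg 0.4
[ 0.40192834 -0.14189561  0.34916086] [ 0.38438308  0.6160718  -0.68755902]
```

View pics/w1.png

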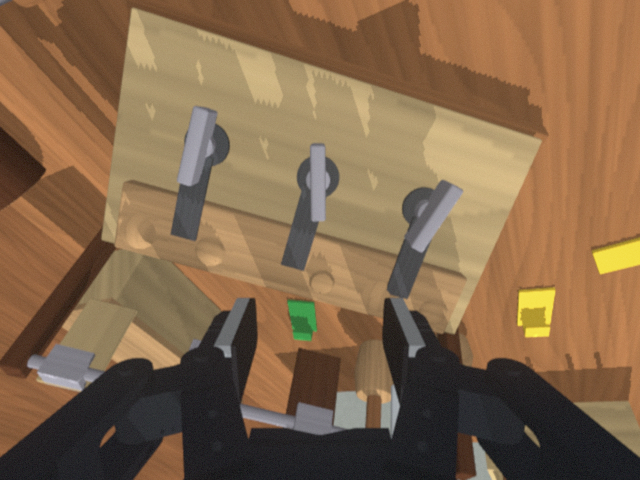

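The wrist view shows all three keys: left (205,110)–(190,185), middle (318,145)–(318,221), right (454,185)–(420,248). I'll measure them on their top plane.

```bash
python3 - <<'E'
from h import *
c=cam('wrist')
hsv=cv2.cvtColor(c['color'],cv2.COLOR_RGB2HSV)
m=((hsv[...,1]<50)&(hsv[...,2]>115)).astype(np.uint8); m[265:]=0; m[:90]=0
n,l,st,ce=cv2.connectedComponentsWithStats(m)
for i in range(1,n):
    if st[i,4]<300: continue
    pts=np.argwhere(l==i)[:,::-1].astype(float)
    # rectify pixels onto plane 46 mm off slope
    b=S+Rz(YAW)@[-.055,0,.0733]; P=[]
    for u,v in pts:
        o,d=ray(c,u,v); X=o+d*((b+.046*N-o)@N)/(d@N)-b; P.append([X@UP*1e3,X@YY*1e3])
    P=np.array(P,np.float32); (cx,cy),(w,h),a=cv2.minAreaRect(P)
    vec=cv2.fitLine(P,2,0,.01,.01).ravel(); print(st[i],'centre up,y',cx.round(1),cy.round(1),'size',round(w,1),round(h,1),round(a,1),'line ang',np.arctan(vec[1]/vec[0]).round(3), 'mean col',c['color'][l==i].mean(0).round())
E
```

```text
Traceback (most recent call last):
AttributeError: 'float' object has no attribute 'round'
```

```bash
cat > k.py <<'E'
from h import *
c=cam('wrist')
hsv=cv2.cvtColor(c['color'],cv2.COLOR_RGB2HSV)
m=((hsv[...,1]<50)&(hsv[...,2]>115)).astype(np.uint8); m[265:]=0; m[:90]=0
n,l,st,ce=cv2.connectedComponentsWithStats(m)
b=S+Rz(YAW)@[-.055,0,.0733]
for i in range(1,n):
    if st[i,4]<300: continue
    pts=np.argwhere(l==i)[:,::-1]; P=[]
    for u,v in pts:
        o,d=ray(c,u,v); X=o+d*((b+.046*N-o)@N)/(d@N)-b; P.append([X@UP*1e3,X@YY*1e3])
    P=np.array(P,np.float32); r=cv2.minAreaRect(P)
    vec=cv2.fitLine(P,2,0,.01,.01).ravel(); print(st[i],'centre',np.round(r[0],1),'size',np.round(r[1],1),round(r[2],1),'line',np.round(np.arctan(vec[1]/vec[0]),3),'mean',P.mean(0).round(1))
E
python3 k.py
```

```text
[ 177  108   40   81 1899] centre [  0.2 -94.7] size [22.3 60.6] 86.4 line -0.073 mean [ -1.4 -96.3]
[ 306  145   24   79 1256] centre [ 0.6 -0.6] size [60.7 17.9] 16.3 line 0.293 mean [-0.6 -0.6]
[ 412  185   52   68 1033] centre [ 1.4 98.9] size [11.9 59.3] 76.8 line -0.226 mean [ 0.7 98.8]
```

```bash
cat >> h.py <<'E'
def keyP(y,h,a=0,b=0): return S+Rz(YAW)@[-.055,y/1e3,.0733]+h/1e3*N+a/1e3*UP+b/1e3*YY
E
python3 -c "
from h import *
to(keyP(0,39,1,-.2),keyR(.284))"
```

```text
t 2.7 pos [ 0.4664 -0.0286  0.2717] q [-0.56 -0.   -0.31  1.2   0.52 -1.72]
shift mm tool [ 29.9  -0.7 173.1] rotvec [ 0.0004  0.0009 -0.0121] deg 0.7
```

```bash
python3 -m crank '[[10,-0.7,30,0,0,-0.012,0.5],[20,0,40,0,0,0,0.5],[0,0,40,0,0,0,0.5],[0,0,30,0,0,0,0.5],[0,0,20,0,0,0,0.5],[0,0,13,0,0,0,0.5],[0,0,0,0,0,0,0.5],[0,0,0,0,0,0,0.5]]'
python3 -c "
from h import *
to(keyP(0,39,1,-.2),keyR(.284)); s=arm.read_state();print(s['force'],s['torque']@N, s['torque'])"; python3 k.py
```

```text
clock: 3.5
position: [0.5121, 0.0151, 0.1087]
ee_rot: [[-0.296, -0.903, 0.312], [-0.825, 0.406, 0.392], [-0.481, -0.142, -0.865]]
force: [0.5, -0.0, 0.9]
finger_gap: 0.0426
t 3.5 pos [0.5121 0.0151 0.1087] q [-0.42  0.17 -0.58  0.68  0.51 -1.56]
shift mm tool [1.2 0.2 0.6] rotvec [0.0001 0.0013 0.0031] deg 0.2
[ 0.51429198 -0.03885127  0.93623923] 0.01290071004246389 [-0.40764406  0.29972768  0.0033779 ]
[  29  176   88   89 6120] centre [-16.8 -92.3] size [35.6 29.4] 6.6 line -0.386 mean [-16.1 -92.2]
```

```bash
cat > f.py <<'E'
from h import *
s=arm.read_state(); R=np.array(s['ee_rot']); print('t',s['clock'],'pos',np.round(s['position'],4),'F tool',(R.T@s['force']).round(2),'M tool',(R.T@s['torque']).round(3),'gap',round(s['finger_gap'],4),'yaw err key0',Ro.from_matrix(keyR(0).T@R).as_rotvec().round(4))
E
python3 f.py; python3 -m crank '[[0,0,0,0,0,0,0.3],[0,0,0,0,0,0,0.2],[0,0,0,0,0,0,0.1],[0,0,0,0,0,0,0],[0,0,0,0,0,0,0],[0,0,0,0,0,0,0],[0,0,0,0,0,0,0]]' 20; python3 f.py
```

```text
t 3.55 pos [0.5123 0.0148 0.109 ] F tool [-0.26 -0.48  0.08] M tool [-0.092  0.416  0.002] gap 0.0428 yaw err key0 [ 0.0006 -0.0014 -0.2877]
clock: 4.25
position: [0.5123, 0.0145, 0.1089]
ee_rot: [[-0.295, -0.903, 0.313], [-0.826, 0.406, 0.392], [-0.481, -0.143, -0.865]]
force: [-2.4, -3.5, 6.7]
finger_gap: 0.0111
t 4.25 pos [0.5123 0.0145 0.1089] F tool [ 0.32 -0.24 -7.9 ] M tool [-0.354  0.418 -0.084] gap 0.0111 yaw err key0 [ 0.0008 -0.0018 -0.2887]
```

```bash
python3 -m crank '[[0,0,0,0,0,-0.03,0],[0,0,0,0,0,-0.03,0],[0,0,0,0,0,0,0],[0,0,0,0,0,0,0]]'; python3 f.py
```

```text
clock: 4.65
position: [0.5123, 0.0145, 0.1088]
ee_rot: [[-0.241, -0.919, 0.313], [-0.848, 0.356, 0.392], [-0.471, -0.171, -0.865]]
force: [-3.4, -2.7, 6.8]
finger_gap: 0.0116
t 4.65 pos [0.5123 0.0145 0.1088] F tool [-0.07  0.94 -8.  ] M tool [-0.388  0.341  0.399] gap 0.0116 yaw err key0 [ 0.0007 -0.0018 -0.3481]
```

Middle key is firm (8 N m/rad). I'll undo the twist, release and move to the y=-100 key.

```bash
python3 -m crank '[[0,0,0,0,0,0.03,0],[0,0,0,0,0,0.03,0],[0,0,0,0,0,0,0.3],[0,0,0,0,0,0,0.5],[0,0,0,0,0,0,0.5],[0,0,0,0,0,0,0.5],[0,0,-30,0,0,0,0.5],[0,0,-40,0,0,0,0.5],[0,0,0,0,0,0,0.5]]'; python3 -c "
from h import *
to(keyP(-100,109,1,0),keyR(-.065),False)"
```

```text
clock: 5.55
position: [0.4911, -0.0143, 0.1723]
ee_rot: [[-0.293, -0.902, 0.317], [-0.827, 0.405, 0.39], [-0.48, -0.148, -0.865]]
force: [0.3, 1.2, 0.4]
finger_gap: 0.0425
t 5.55 pos [ 0.4911 -0.0143  0.1723] q [-0.5   0.09 -0.49  0.89  0.52 -1.66]
shift mm tool [ 29.9 -93.4   4.1] rotvec [-0.0046  0.0022  0.3558] deg 20.4
```

```bash
python3 -m crank '[[10,-31,0,0,0,0,0.5],[10,-31,0,0,0,0,0.5],[10,-31,0,0,0,0,0.5],[0,0,0,0,0,0.12,0.5],[0,0,0,0,0,0.12,0.5],[0,0,0,0,0,0.115,0.5],[0,0,0,0,0,0,0.5]]'; python3 -c "
from h import *
to(keyP(-100,39,1,0),keyR(-.065)); cam('wrist','w2.png')"
```

```text
clock: 6.25
position: [0.5654, -0.0749, 0.167]
ee_rot: [[-0.592, -0.744, 0.312], [-0.632, 0.668, 0.393], [-0.5, 0.035, -0.865]]
force: [0.4, -0.3, 0.0]
finger_gap: 0.0424
t 6.25 pos [ 0.5654 -0.0749  0.167 ] q [-0.54  0.24 -0.3   0.95  0.52 -1.35]
shift mm tool [-1.8 -2.2 69.6] rotvec [ 0.0016  0.0014 -0.0031] deg 0.2
```

View pics/w2.png

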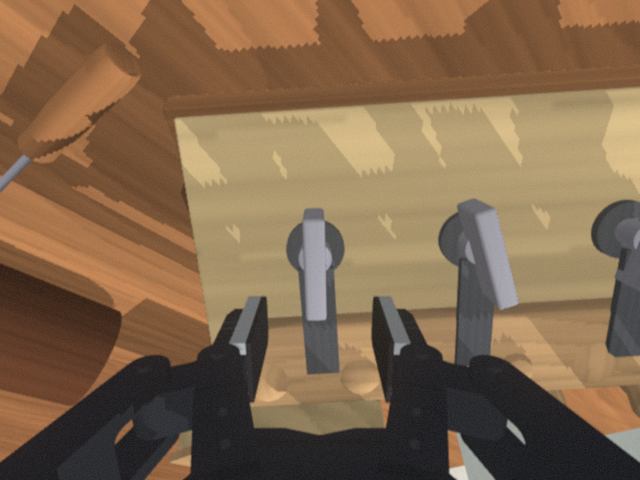

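Key at (315,215–318), finger centre at x≈320, so the two are aligned. Descend, close, twist gently.

```bash
python3 -m crank '[[-1.8,-2.2,30,0,0,0,0.5],[0,0,25,0,0,0,0.5],[0,0,14,0,0,0,0.4],[0,0,0,0,0,0,0.2],[0,0,0,0,0,0,0],[0,0,0,0,0,0,0],[0,0,0,0,0,0,0],[0,0,0,0,0,0,0],[0,0,0,0,0,0,0]]' 20; python3 f.py;  python3 -m crank '[[0,0,0,0,0,-0.03,0],[0,0,0,0,0,-0.03,0],[0,0,0,0,0,0,0],[0,0,0,0,0,0,0]]'; python3 f.py
```

```text
clock: 7.2
position: [0.5897, -0.0484, 0.1084]
ee_rot: [[-0.589, -0.746, 0.312], [-0.635, 0.665, 0.392], [-0.5, 0.033, -0.865]]
force: [9.1, 5.1, -15.4]
finger_gap: 0.0115
t 7.2 pos [ 0.5897 -0.0484  0.1084] F tool [-0.84 -3.88 18.14] M tool [ 0.87   0.257 -0.087] gap 0.0115 yaw err key0 [-0.001  -0.0014  0.0643]
clock: 7.6
position: [0.5897, -0.0484, 0.1084]
ee_rot: [[-0.543, -0.78, 0.312], [-0.674, 0.626, 0.392], [-0.501, 0.003, -0.865]]
force: [9.8, 5.0, -15.5]
finger_gap: 0.0114
t 7.6 pos [ 0.5897 -0.0484  0.1084] F tool [-0.87 -4.56 18.41] M tool [0.88  0.344 0.1  ] gap 0.0114 yaw err key0 [-0.0009 -0.0014  0.0045]
```

```bash
python3 -m crank '[[0,0,0,0,0,-0.04,0],[0,0,0,0,0,0,0]]'; python3 f.py;  python3 -m crank '[[0,0,0,0,0,-0.06,0],[0,0,0,0,0,-0.06,0],[0,0,0,0,0,-0.06,0],[0,0,0,0,0,-0.06,0],[0,0,0,0,0,-0.06,0],[0,0,0,0,0,-0.06,0],[0,0,0,0,0,0,0],[0,0,0,0,0,0,0]]'; python3 f.py
```

```text
clock: 7.8
position: [0.5897, -0.0485, 0.1084]
ee_rot: [[-0.511, -0.801, 0.312], [-0.699, 0.598, 0.392], [-0.501, -0.018, -0.865]]
force: [8.7, 4.4, -15.5]
finger_gap: 0.0113
t 7.8 pos [ 0.5897 -0.0485  0.1084] F tool [ 0.2  -4.06 17.84] M tool [0.932 0.338 0.081] gap 0.0113 yaw err key0 [-0.0008 -0.0014 -0.0368]
clock: 8.6
position: [0.5897, -0.0485, 0.1084]
ee_rot: [[-0.197, -0.93, 0.312], [-0.864, 0.315, 0.392], [-0.463, -0.192, -0.865]]
force: [9.3, 4.5, -16.1]
finger_gap: 0.0112
t 8.6 pos [ 0.5897 -0.0485  0.1084] F tool [ 1.76 -4.12 18.57] M tool [0.763 0.785 0.035] gap 0.0112 yaw err key0 [-0.0005 -0.0014 -0.3956]
```

Torque saturates at about 0.1 N m, so the y=-100 clamp is the loose one, now turned 0.46 rad. Release, retract, then head for the tag.

```bash
python3 -m crank '[[0,0,0,0,0,0,0.3],[0,0,0,0,0,0,0.5],[0,0,0,0,0,0,0.5],[0,0,0,0,0,0,0.5],[0,0,0,0,0,0,0.5],[0,0,-30,0,0,0,0.5],[0,0,-45,0,0,0,0.6],[0,0,-45,0,0,0,0.6],[0,0,-45,0,0,0,0.6],[0,0,0,0,0,0,0.6]]'; python3 k.py; python3 -c "
from h import *
p=[.466,-.309,.30]
for a in(0.05,.05+np.pi): to(p,downR(a))
c=cam('top','t2.png')
"
```

```text
clock: 9.6
position: [0.5387, -0.1155, 0.2566]
ee_rot: [[-0.197, -0.927, 0.319], [-0.865, 0.317, 0.388], [-0.461, -0.2, -0.865]]
force: [1.1, 0.2, -0.5]
finger_gap: 0.0508
[ 312  181   24   77 1215] centre [  -1.6 -101.1] size [62.1 18.3] 22.8 line 0.392 mean [  -2.1 -101.3]
[428 226  20  39 484] centre [-18.2  -7.8] size [32.9 14.7] 26.0 line 0.341 mean [-16.4  -6.8]
t 9.65 pos [ 0.5385 -0.1146  0.254 ] q [-0.63  0.18 -0.15  1.21  0.52 -1.92]
shift mm tool [ 161.2   -3.4 -138.4] rotvec [0.6262 0.3993 2.7236] deg 161.7
t 9.65 pos [ 0.5385 -0.1146  0.254 ] q [-0.63  0.18 -0.15  1.21  0.52 -1.92]
shift mm tool [ 161.2   -3.4 -138.4] rotvec [-0.2838  0.4451 -0.3224] deg 35.4
```

```bash
python3 -m crank '[[32,-0.7,-28,0,0,0,0.6],[32,-0.7,-28,0,0,0,0.6],[32,-0.7,-28,0,0,0,0.6],[32,-0.7,-28,0,0,0,0.6],[33,-0.7,-26,0,0,0,0.6],[0,0,0,-0.057,0.089,-0.064,0.6],[0,0,0,-0.057,0.089,-0.064,0.6],[0,0,0,-0.057,0.089,-0.064,0.6],[0,0,0,-0.057,0.089,-0.064,0.6],[0,0,0,-0.057,0.089,-0.064,0.6],[0,0,0,0,0,0,0.6]]'; python3 -c "
from h import *
to([.466,-.309,.30],downR(.05+np.pi))
c=cam('wrist','w3.png')
"
```

```text
clock: 10.8
position: [0.4675, -0.3052, 0.296]
ee_rot: [[0.055, -0.998, -0.008], [-0.998, -0.055, 0.003], [-0.003, 0.007, -1.0]]
force: [-0.3, 1.2, -0.6]
finger_gap: 0.051
t 10.8 pos [ 0.4675 -0.3052  0.296 ] q [-0.73  0.27  0.17  1.48 -0.   -2.35]
shift mm tool [ 3.7  1.7 -4. ] rotvec [0.0074 0.0029 0.005 ] deg 0.5
```

View pics/w3.png

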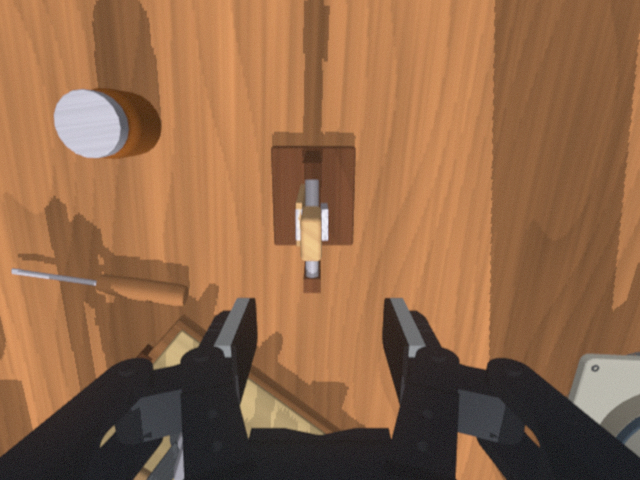

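```bash
python3 - <<'E'
from h import *
c=cam('wrist')
im=c['color'].astype(int)
hd=onz(c,311.7,234,.191); print('head',hd, [onz(c,*u,.191).round(4) for u in[(311.7,207),(311.7,261),(302,240),(321.5,240)]])
a,b=onz(c,312,180,.145),onz(c,312.3,278,.145); print('bar',a,b, np.arctan2(*(a-b)[[1,0]]))
a,b=onz(c,272,146,.018),onz(c,275,245,.018); print('base edge',a,b,np.linalg.norm(a-b))
a,b=onz(c,355,146,.018),onz(c,353,245,.018); print('base edge',a,b)
to([hd[0],hd[1],.145+.023])
E
```

```text
head [ 0.47149263 -0.31279386  0.191     ] [array([ 0.4723, -0.3304,  0.191 ]), array([ 0.4706, -0.2944,  0.191 ]), array([ 0.4775, -0.3085,  0.191 ]), array([ 0.465 , -0.3091,  0.191 ])]
bar [ 0.47319422 -0.34061759  0.145     ] [ 0.46929438 -0.26296806  0.145     ] -1.5206148441353209
base edge [ 0.51702171 -0.35510843  0.018     ] [ 0.51196401 -0.24729552  0.018     ] 0.10793147688242881
base edge [ 0.43099224 -0.35963695  0.018     ] [ 0.42450028 -0.25176411  0.018     ]
t 10.9 pos [ 0.4669 -0.3062  0.2959] q [-0.73  0.27  0.17  1.48  0.   -2.35]
shift mm tool [  7.7  -5.  127.8] rotvec [0. 0. 0.] deg 0.0
```

```bash
python3 -m crank '[[7,-4.6,30,0.007,0.003,0.005,0.6],[0,0,35,0,0,0,0.6],[0,0,30,0,0,0,0.6],[0,0,20,0,0,0,0.6],[0,0,12.5,0,0,0,0.6],[0,0,0,0,0,0,0.6],[0,0,0,0,0,0,0.6]]'; python3 -c "
from h import *
to([.4714,-.313,.168],downR(.05+np.pi))"; python3 f.py
python3 -m crank '[[0,0,0,0,0,0,0.3],[0,0,0,0,0,0,0.1],[0,0,0,0,0,0,0],[0,0,0,0,0,0,0],[0,0,0,0,0,0,0],[0,0,0,0,0,0,0]]' 30; python3 f.py
```

```text
clock: 11.6
position: [0.4713, -0.3144, 0.1699]
ee_rot: [[0.044, -0.999, 0.002], [-0.999, -0.044, 0.001], [-0.001, -0.002, -1.0]]
force: [0.4, -0.2, 0.7]
finger_gap: 0.0509
t 11.6 pos [ 0.4713 -0.3144  0.1699] q [-0.74  0.32 -0.08  1.17  0.   -2.35]
shift mm tool [-1.4 -0.1  1.9] rotvec [-0.0021  0.001  -0.0061] deg 0.4
t 11.6 pos [ 0.4713 -0.3144  0.1699] F tool [ 0.24 -0.4  -0.74] M tool [-0.035 -0.003 -0.013] gap 0.0509 yaw err key0 [-0.1861  0.499  -0.7009]
clock: 12.2
position: [0.4716, -0.3141, 0.1703]
ee_rot: [[0.045, -0.999, 0.003], [-0.999, -0.045, -0.0], [0.0, -0.003, -1.0]]
force: [-0.0, 0.1, 4.9]
finger_gap: 0.0137
t 12.2 pos [ 0.4716 -0.3141  0.1703] F tool [-0.1  -0.01 -4.92] M tool [ 0.082 -0.075 -0.009] gap 0.0137 yaw err key0 [-0.1854  0.5    -0.7024]
```

```bash
python3 -m crank '[[0,0,-15,0,0,0,0],[0,0,-30,0,0,0,0],[0,0,-45,0,0,0,0],[0,0,-45,0,0,0,0],[0,0,-45,0,0,0,0],[0,0,-40,0,0,0,0],[0,0,-10,0,0,0,0],[0,0,0,0,0,0,0]]' 40; python3 -c "
from h import *
H=S+Rz(YAW)@[.0745,-.1,.4]; print(H)
to(H,downR(YAW+np.pi))"; python3 f.py
```

```text
clock: 13.0
position: [0.4712, -0.3143, 0.401]
ee_rot: [[0.045, -0.999, 0.004], [-0.999, -0.045, -0.001], [0.001, -0.004, -1.0]]
force: [0.2, -0.5, -1.3]
finger_gap: 0.0134
[0.68213212 0.06796657 0.4       ]
t 13.0 pos [ 0.4712 -0.3143  0.401 ] q [-0.74  0.3   0.48  1.75  0.   -2.35]
shift mm tool [-372.4 -227.9    1.3] rotvec [-0.0028 -0.0029 -0.8523] deg 48.8
t 13.0 pos [ 0.4712 -0.3143  0.401 ] F tool [ 0.52 -0.15  1.3 ] M tool [0.025 0.008 0.008] gap 0.0134 yaw err key0 [-0.1841  0.5007 -0.7027]
```

```bash
python3 -m crank '[[-20,-12,0,0,0,0,0],[-33,-20,0,0,0,0,0],[-37,-23,0,0,0,0,0],[-37,-23,0,0,0,0,0],[-37,-23,0,0,0,0,0],[-37,-23,0,0,0,0,0],[-37,-23,0,0,0,0,0],[-37,-23,0,0,0,0,0],[-36,-22,0,0,0,0,0],[-32,-19,0,0,0,0,0],[-20,-12,0,0,0,0,0],[-9,-5,0,0,0,0,0]]'
python3 -m crank '[[0,0,0,0,0,-0.12,0],[0,0,0,0,0,-0.12,0],[0,0,0,0,0,-0.12,0],[0,0,0,0,0,-0.12,0],[0,0,0,0,0,-0.12,0],[0,0,0,0,0,-0.12,0],[0,0,0,0,0,-0.12,0],[0,0,0,-0.003,-0.003,-0.012,0],[0,0,0,0,0,0,0]]'
python3 -c "
from h import *
H=S+Rz(YAW)@[.0745,-.1,.4]
to(H,downR(YAW+np.pi)); c=cam('wrist','w4.png'); print(proj(c,S+Rz(YAW)@[.075,-.1,.245]),proj(c,S+Rz(YAW)@[.075,-.19,.245]))"
```

```text
clock: 14.2
position: [0.6828, 0.0699, 0.3975]
ee_rot: [[0.047, -0.999, -0.002], [-0.999, -0.047, 0.001], [-0.001, 0.002, -1.0]]
force: [-0.3, -0.1, -1.0]
finger_gap: 0.0138
clock: 15.1
position: [0.6819, 0.0671, 0.3995]
ee_rot: [[0.779, -0.627, -0.004], [-0.627, -0.779, 0.0], [-0.003, 0.002, -1.0]]
force: [0.5, -0.2, -0.5]
finger_gap: 0.0134
t 15.1 pos [0.6819 0.0671 0.3995] q [-0.02  0.58  0.94  1.93  0.   -2.49]
shift mm tool [-0.4 -0.8 -0.5] rotvec [ 0.0023  0.0033 -0.0039] deg 0.3
[316.58656391 225.74645077] [315.86467655 101.64487916]
```

View pics/w4.png

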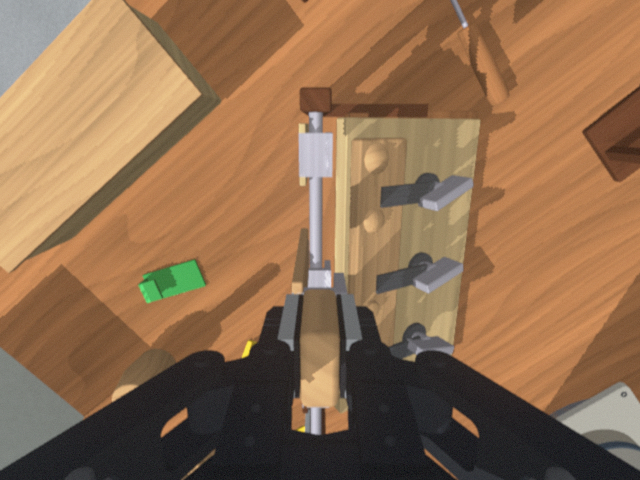

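```bash
cat > b.py <<'E'
from h import *
c=cam('wrist'); g=cv2.cvtColor(c['color'],cv2.COLOR_RGB2HSV).astype(int)
Hh=S+Rz(YAW)@[.075,-.1,.245]; s=arm.read_state(); R=np.array(s['ee_rot']); pts=[]
for v in list(range(184,250,6)):
    row=(g[v,290:345,1]<60)&(g[v,290:345,2]>95); k=np.flatnonzero(row)
    if len(k)<6: continue
    # bar silhouettes at axis height (edge planes at z .240)
    A,B=onz(c,290+k[0]-.5,v,.240),onz(c,290+k[-1]+.5,v,.240); pts.append((A+B)/2); w=np.linalg.norm(A-B)*1e3
    print(v,k[0]+290,k[-1]+290,w.round(1),(Rz(YAW).T@(pts[-1]-S)*1e3).round(1),'tool',(R.T@(pts[-1]-s['position'])*1e3)[:2].round(1))
for u in [(316,134),(316,177)]: print('plate edge',(Rz(YAW).T@(onz(c,*u,.251)-S)*1e3).round(1))
E
python3 b.py
```

```text
184 310 321 9.1 [  75.9 -131.5  240. ] tool [31.6 -2.3]
190 310 321 9.2 [  75.9 -126.9  240. ] tool [27.  -2.3]
196 310 321 9.2 [  75.9 -122.3  240. ] tool [22.4 -2.3]
202 310 321 9.2 [  76.  -117.6  240. ] tool [17.8 -2.3]
208 310 321 9.3 [  76.  -112.9  240. ] tool [13.  -2.4]
214 310 321 9.3 [  76.  -108.1  240. ] tool [ 8.3 -2.4]
220 310 321 9.4 [  76.1 -103.3  240. ] tool [ 3.5 -2.4]
226 310 321 9.4 [ 76.1 -98.5 240. ] tool [-1.4 -2.4]
232 310 321 9.5 [ 76.1 -93.6 240. ] tool [-6.3 -2.4]
238 310 321 9.5 [ 76.2 -88.6 240. ] tool [-11.2  -2.4]
244 309 321 10.4 [ 76.6 -83.6 240. ] tool [-16.2  -2.8]
plate edge [  75.2 -168.3  251. ]
plate edge [  75.4 -138.2  251. ]
```

```bash
python3 -m crank '[[0,-2.3,0,0.002,0.003,-0.004,0],[0,0,0,0,0,0,0],[0,0,15,0,0,0,0],[0,0,15,0,0,0,0],[0,0,15,0,0,0,0],[0,0,10,0,0,0,0],[0,0,5,0,0,0,0],[0,0,5,0,0,0,0],[0,0,0,0,0,0,0],[0,0,0,0,0,0,0]]'; python3 f.py; python3 b.py; python3 -c "
from h import *
to([.6,.06,.27],downR(YAW+np.pi));cam('wrist','w5.png')"
```

```text
clock: 16.2
position: [0.6836, 0.0695, 0.3355]
ee_rot: [[0.784, -0.621, 0.001], [-0.621, -0.784, 0.0], [0.001, -0.001, -1.0]]
force: [0.7, -0.5, -0.5]
finger_gap: 0.0137
t 16.2 pos [0.6836 0.0695 0.3355] F tool [ 0.84 -0.02  0.5 ] M tool [-0.033  0.002  0.002] gap 0.0137 yaw err key0 [-0.4098  0.41   -1.5353]
184 300 342 25.5 [  75.4 -141.4  240. ] tool [41.1  1.5]
190 300 341 25.0 [  75.7 -137.8  240. ] tool [37.5  1.2]
196 313 328 9.6 [  75.7 -134.2  240. ] tool [33.9  1.2]
202 312 328 10.2 [  76.  -130.6  240. ] tool [30.3  0.9]
208 312 328 10.3 [  76.  -126.9  240. ] tool [26.6  0.9]
214 312 328 10.3 [  76.  -123.2  240. ] tool [22.9  0.9]
220 312 328 10.4 [  75.9 -119.5  240. ] tool [19.2  0.9]
226 313 327 9.2 [  75.9 -115.7  240. ] tool [15.4  0.9]
232 313 327 9.2 [  75.9 -111.9  240. ] tool [11.6  0.9]
238 313 327 9.3 [  75.9 -108.   240. ] tool [7.7 0.9]
244 313 327 9.3 [  75.9 -104.2  240. ] tool [3.8 0.9]
plate edge [  78.3 -170.1  251. ]
plate edge [  78.3 -146.9  251. ]
t 16.25 pos [0.6836 0.0695 0.3356] q [-0.02  0.52  0.67  1.71  0.   -2.49]
shift mm tool [-59.7  59.5  65.5] rotvec [-0.0011 -0.0013  0.0035] deg 0.2
```

View pics/w5.png

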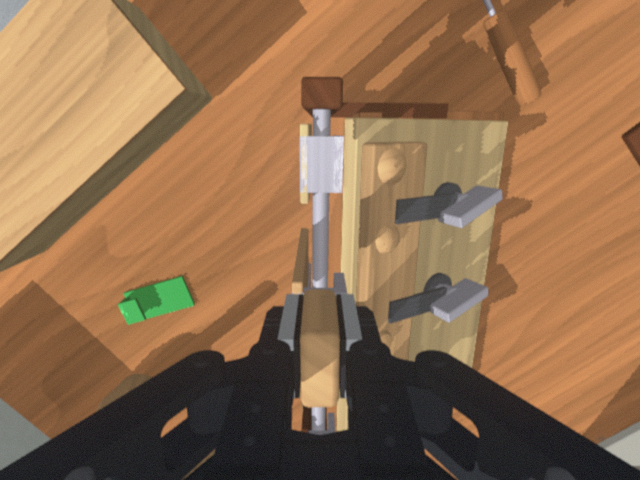

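```bash
python3 -m crank '[[0,0.8,0,0,0,0,0],[0,0,0,0,0,0,0],[0,0,5,0,0,0,0],[0,0,10,0,0,0,0],[0,0,10,0,0,0,0],[0,0,6,0,0,0,0],[0,0,0,0,0,0,0],[0,0,0,0,0,0,0]]'; python3 f.py; python3 b.py | sed -n 4,10p
```

```text
clock: 17.1
position: [0.683, 0.0689, 0.3043]
ee_rot: [[0.784, -0.621, 0.001], [-0.621, -0.784, 0.0], [0.001, -0.001, -1.0]]
force: [0.4, 1.3, 0.5]
finger_gap: 0.0131
t 17.1 pos [0.683  0.0689 0.3043] F tool [-0.48 -1.31 -0.46] M tool [ 0.013  0.    -0.014] gap 0.0131 yaw err key0 [-0.4103  0.4099 -1.5353]
202 295 343 25.4 [  75.7 -136.6  240. ] tool [36.4  0.3]
208 310 328 9.9 [  75.7 -133.5  240. ] tool [33.2  0.3]
214 310 327 9.4 [  75.9 -130.3  240. ] tool [30.   0.1]
220 310 327 9.5 [  75.9 -127.1  240. ] tool [26.8  0.1]
226 310 327 9.5 [  75.9 -123.8  240. ] tool [23.5  0.1]
232 310 327 9.5 [  75.9 -120.5  240. ] tool [20.2  0.1]
238 310 327 9.6 [  75.9 -117.2  240. ] tool [16.9  0.1]
```

```bash
python3 -m crank '[[0,0,6,0,0,0,0],[0,0,8,0,0,0,0],[0,0,8,0,0,0,0],[0,0,6,0,0,0,0],[0,0,3,0,0,0,0],[0,0,1.5,0,0,0,0],[0,0,0,0,0,0,0],[0,0,0,0,0,0,0]]'; python3 f.py; python3 b.py | sed -n 4,10p; python3 -c "
from h import *
cam('scene','s2.png')
i=cv2.imread('pics/s2.png')[200:340,190:390];cv2.imwrite('pics/s2c.png',cv2.resize(i,None,fx=4,fy=4,interpolation=3))"
```

```text
clock: 17.95
position: [0.6831, 0.0689, 0.2719]
ee_rot: [[0.784, -0.621, 0.001], [-0.621, -0.784, 0.0], [0.001, -0.001, -1.0]]
force: [1.1, -0.0, -0.5]
finger_gap: 0.0134
t 17.95 pos [0.6831 0.0689 0.2719] F tool [ 0.86 -0.62  0.49] M tool [0.021 0.015 0.005] gap 0.0134 yaw err key0 [-0.4099  0.41   -1.5354]
202 290 344 23.8 [  76.6 -143.1  240. ] tool [42.9 -0.5]
208 290 344 23.9 [  76.6 -140.5  240. ] tool [40.3 -0.5]
214 290 344 24.0 [  76.6 -137.8  240. ] tool [37.6 -0.6]
220 308 329 9.6 [  75.9 -135.1  240. ] tool [34.9  0.1]
226 308 329 9.7 [  75.9 -132.4  240. ] tool [32.2  0.1]
232 307 329 10.2 [  76.1 -129.7  240. ] tool [29.4 -0.1]
238 307 329 10.2 [  76.1 -126.9  240. ] tool [26.7 -0.1]
```

View pics/s2c.png

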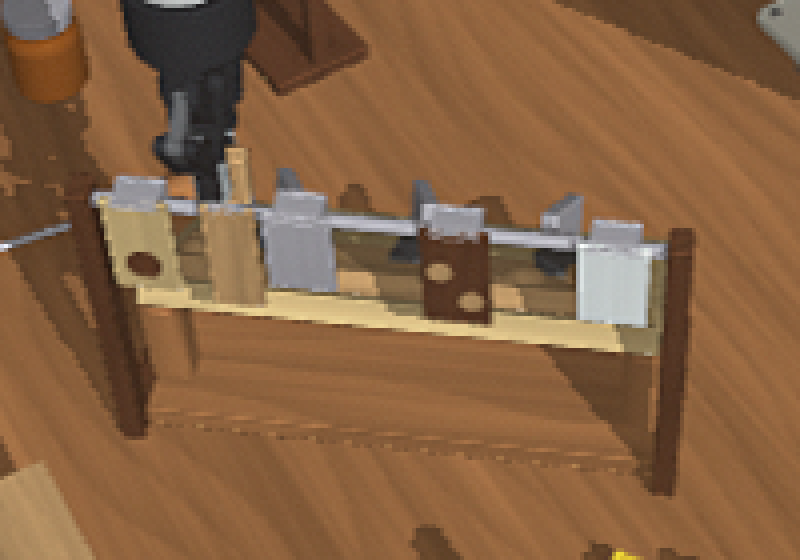

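The tag is on the bar between the plywood plate (crop x<180) and the steel plate (x>265), a bit closer to the steel one. I'll measure where it is along the bar before letting go.

```bash
python3 - <<'E'
from h import *
c=cam('scene'); e=Rz(YAW)@[1,0,0]
for nm,u in dict(plyL=(108,205),plyR=(178,215),tagL=(203,220),tagR=(262,225),stL=(266,225),stR=(334,235),dkL=(422,240),dkR=(490,250)).items():
    o,d=ray(c,u[0]/4+190,u[1]/4+200); p=o+d*((S+.087*e-o)@e)/(d@e); print(nm,(Rz(YAW).T@(p-S)*1e3).round(1))
E
```

```text
plyL [  87.  -167.5  245.9]
plyR [  87.  -122.8  242.5]
tagL [  87.  -107.1  239.9]
tagR [ 87.  -69.2 240.3]
stL [ 87.  -66.6 240.6]
stR [ 87.  -23.7 237.1]
dkL [ 87.   32.  239.8]
dkR [ 87.   74.5 236.3]
```

The tag sits about 6 mm towards the steel plate from the gap centre. I'll shift it 5 mm along the bar while it is still held, then lower and release.

```bash
python3 -m crank '[[3,0,0,0,0,0,0],[2,0,0,0,0,0,0],[0,0,0,0,0,0,0],[0,0,1.5,0,0,0,0],[0,0,0,0,0,0,0]]'; python3 f.py
python3 -m crank '[[0,0,0,0,0,0,0.18],[0,0,0,0,0,0,0.22],[0,0,0,0,0,0,0.28],[0,0,0,0,0,0,0.35],[0,0,0,0,0,0,0.4],[0,0,0,0,0,0,0.4]]'; python3 f.py
python3 -m crank '[[0,0,-10,0,0,0,0.4],[0,0,-20,0,0,0,0.4],[0,0,-30,0,0,0,0.4],[0,0,-30,0,0,0,0.4],[0,0,-30,0,0,0,0.4],[0,0,0,0,0,0,0.4]]'
python3 - <<'E'
from h import *
cam('wrist','w6.png'); cam('scene','s3.png')
a=cv2.resize(cv2.imread('pics/s3.png')[200:340,190:390],None,fx=2,fy=2,interpolation=3)
b=cv2.imread('pics/w6.png')[70:470,140:540]
o=np.zeros((400,800,3),np.uint8);o[:280,:400]=a;o[:,400:]=b;cv2.imwrite('pics/fin.png',o)
E
```

```text
clock: 18.6
position: [0.6871, 0.0657, 0.2704]
ee_rot: [[0.784, -0.621, 0.002], [-0.621, -0.784, -0.0], [0.001, -0.001, -1.0]]
force: [0.1, -1.0, 1.5]
finger_gap: 0.0137
t 18.6 pos [0.6871 0.0657 0.2704] F tool [ 0.75  0.71 -1.53] M tool [-0.014  0.164  0.034] gap 0.0137 yaw err key0 [-0.4095  0.4102 -1.5354]
clock: 19.2
position: [0.687, 0.0658, 0.27]
ee_rot: [[0.784, -0.621, 0.001], [-0.621, -0.784, 0.0], [0.001, -0.001, -1.0]]
force: [-0.4, 0.8, 0.4]
finger_gap: 0.0339
t 19.2 pos [0.687  0.0658 0.27  ] F tool [-0.77 -0.39 -0.43] M tool [-0.029  0.033 -0.01 ] gap 0.0339 yaw err key0 [-0.4105  0.4099 -1.5352]
clock: 19.8
position: [0.6871, 0.0658, 0.3951]
ee_rot: [[0.784, -0.621, 0.008], [-0.621, -0.784, -0.0], [0.007, -0.005, -1.0]]
force: [-0.6, 0.9, 0.4]
finger_gap: 0.0342
```

View pics/fin.png

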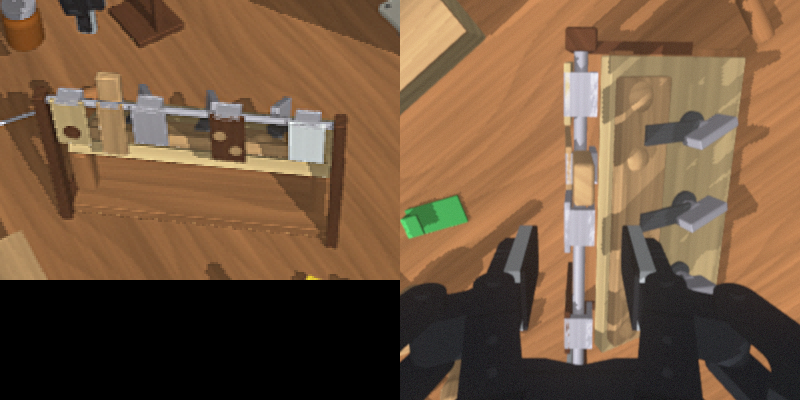

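```bash
python3 - <<'E'
from h import *
c=cam('wrist')
for nm,u,z in [('head top',(323,238),.291),('head near',(323,255),.291),('head far',(323,222),.291),('ply far',(320,142),.251),('ply near',(320,187),.251),('steel far',(320,275),.251),('steel near',(320,318),.251)]:
    print(nm,(Rz(YAW).T@(onz(c,*u,z)-S)*1e3).round(1))
c=cam('scene'); e=Rz(YAW)@[1,0,0]
for nm,u in dict(plyL=(54,104),plyR=(88,108),tagL=(97,110),tagR=(126,112),stL=(133,113),stR=(168,117)).items():
    o,d=ray(c,u[0]/2+190,u[1]/2+200); p=o+d*((S+.087*e-o)@e)/(d@e); print(nm,(Rz(YAW).T@(p-S)*1e3).round(1))
print(arm.read_state()['clock'],arm.read_state()['force'])
E
```

```text
head top [  73.4 -112.   291. ]
head near [  73.3 -100.7  291. ]
head far [  73.4 -122.4  291. ]
ply far [  75.5 -168.9  251. ]
ply near [  75.4 -138.   251. ]
steel far [ 75.1 -70.9 251. ]
steel near [ 74.9 -34.4 251. ]
plyL [  87.  -167.9  243.1]
plyR [  87.  -124.2  241.4]
tagL [  87.  -112.9  239.2]
tagR [ 87.  -75.6 240.3]
stL [ 87.  -66.7 239.7]
stR [ 87.  -22.3 238.1]
20.0 [ 0.46491773 -0.03515611 -0.661231  ]
```

```bash
python3 -c "
from rig import arm
print(arm.job_done())"
```

```text
the job is handed in; nothing more can be done
None
```

The tag now hangs on the bar behind the loose clamp, and the job is handed in at about 20 s of the 72 s allowed. No verdict was reported.

- **Finding the loose clamp:** I gave the middle key a 0.06 rad twist. It resisted by about 0.48 N m (8 N m/rad, so firm), and I turned it back. The key at stand y = -100 slipped at about 0.1 N m, so it is the loose one. I turned it 0.46 rad (26°), and a wrist picture afterwards showed its bar at about +0.39 rad, from -0.065 at the start. I never touched the third key.
- **Hanging the tag:** I took the tag from its stand and lined it up over the bar to about 0.1 mm across. Held there, it sat about 6 mm too near the steel plate, so I shifted it 5 mm along the bar, then let go and backed straight up.
- **Last checks:** The tag hangs upright in the gap and nothing touches the gripper. I saw no movement in the four plates, though I did not measure their shift from the start.
- **Disagreement:** The two cameras differ on where the tag sits along the bar. The scene view puts it within about 1–2 mm of the gap centre. A rougher wrist reading puts it about 4 mm past centre, towards the plywood plate. Either is well inside the 18 mm limit.

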